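# Stow a specimen jar in the sample cool box

### The job

Press the trip lever on the front of the small cool box all the way down so that its lid springs ajar, then lift the lid right over until it rests on its stop. Take the squat jar from the sloping stand and set it down gently, upright, on the bare floor of the box beside the ice pack, and let go. Leave the lid open and leave everything else on the bench where it stands.

Things in the scene. Friction and masses are not known exactly. Their poses are not given: they have to be found in the camera images.
- box: Small grey foam cool box, fixed, 190 (x) x 280 (y) x 110 mm high without its lid; walls and floor 18 mm thick, inner floor 154 x 244 mm, 18 mm above its origin. Origin: centre of its underside; x points from its front (lever side, facing the robot) to its hinge side, y to its left, z up. A white ice pack 34 mm high is fixed on the inner floor from local y +32 to +120 mm.
- bare_floor (a point): Point on the box's inner floor, near the middle of the bare part (local y -122 to +32 mm) beside the ice pack: box local x 0, y -45, z 18 mm. Axes as the box's.
- lid (a joint): Angle of the box's lid, rad: 0 shut, grows as it opens, 1.85 (106 degrees) on its stop. The lever's hook keeps it shut; once freed, its hinge spring lifts it to about 0.25 and holds it there. Lifted further and let go it sinks back to that, but past about 1.5 it falls on to its stop and rests there. Turning it takes about 1 N at the lip.
- lid_hinge (a point): Point on the lid's hinge line, at its middle, 111 mm above the bench, box local x +95 mm. Its axes are the lid's own: those of the box when shut; they turn with the lid about y (the lid's -x edge rises).
- lid_edge (a point): Middle of the lid's lower front edge, 206 mm from the hinge line along the lid's -x; axes as lid_hinge. The blue lid is a slab 190 x 280 x 22 mm, flush with the box, with a finger lip 8 mm thick sticking out 16 mm along its whole front at the bottom. The underside of slab and lip is one flat face through hinge and edge.
- catch (a joint): Angle of the trip lever, rad: 0 at rest, 0.4 pressed fully down (its end stop). A spring returns it; at catch_pad it takes 2 N at the start and 6 N at the end. Before the end of the stroke its hook leaves the lid's lip and the lid springs up.
- catch_pad (a point): Point to press, on top of the trip lever's paddle: a grey level plate 40 mm wide, 5 mm thick, sticking out 74 mm from the middle of the box's front, its top 87 mm above the bench. The point is 58 mm from the box's front, 50 mm from the lever's pivot (box local x -103, z 84 mm), and sinks 20 mm in a full press. Axes as the box's at rest.
- hook_top (a point): Top of the trip lever's hook at rest: 36 mm wide (y), 125 mm above the bench, 18 mm in front of the middle of the box's front. Fixed point, axes as the box's. Pressing the paddle swings the hook about 16 mm away from the box.
- stand: Fixed plywood stand, 100 x 200 mm, its board sloping 0.49 rad (28 degrees), low towards the stand's -x, with a 13 mm ledge along the low side and no sides. Origin: centre of its underside. The jar and the bottle stand on the board 100 mm apart, at local x 0, y +50 and -50 mm, in either order, the centres of their undersides 55 mm above the bench.
- jar: The squat straight jar, clear with a white lid as wide as itself: 54 mm diameter, 62 mm high, about 150 g. Origin: centre of its underside; z along its axis to its lid. On the stand its axis leans 28 degrees from vertical, its top towards the stand's -x.
- bottle: Narrow-necked glass bottle beside the jar on the stand, 54 mm diameter, 92 mm high, cap 28 mm wide. Origin: centre of underside. Stays put.
- beaker: Clear plastic beaker, 68 mm diameter, 85 mm high. Origin: centre of underside. Stays put.
- sprayer: White spray bottle, 66 mm diameter, 188 mm high. Origin: centre of underside. Stays put.

How it is judged:
On the way, in this order (a step that is already met when the one before it is completed fails the run):
1. the trip lever is pressed fully down (over 0.36 of 0.4 rad) (value of joint catch above 0.36 rad), for 0.1 s.
2. the lid rests open on its stop (over 1.78 rad) (value of joint lid above 1.78 rad), for 0.3 s.
At the end, for the whole second after the job is handed in: The lid rests open on its stop (over 1.78 rad), the trip lever is back up (under 0.05 rad), and the jar stands upright (within 0.1 rad) and still on the bare part of the box's inner floor (its underside within 6 mm of floor height), beside the ice pack, released (value of joint lid above 1.78 rad and value of joint catch below 0.05 rad and x of jar in the frame of box between -0.08 and 0.08 m and y of jar in the frame of box between -0.125 and 0.03 m and z of jar in the frame of box between 0.013 and 0.024 m and angle between jar's own z axis and vertical below 0.1 rad and linear speed of jar below 0.02 m/s); the robot touches nothing.
It fails at once if the bottle, beaker or sprayer is moved more than 40 mm (distance of any of bottle, beaker, sprayer from where it was at the start of the episode above 0.04 m).
It fails at once if the jar is dropped into the box (it moves faster than 0.5 m/s inside it) (horizontal distance between jar and box below 0.14 m and z of jar in the frame of box below 0.1 m and linear speed of jar above 0.5 m/s).
It also fails if it takes over 67 s, if anything falls off the work surface, if the arm or the gripper's body presses on something with over 40 N, if the wrist force passes 120 N, or if a joint passes its speed limit or range.

### The arm

A 7-joint arm with a two-finger parallel gripper is mounted at the origin on the work surface. World frame = base frame: x ahead of the robot, y to its left, z up, the work surface at z = 0. Lengths are in m, angles in rad, forces in N, time in s.
With the tool pointing down it reaches from about 0.4 to 0.875 m from the base axis. Payload 19.3 kg.
Tool frame: the origin (TCP) lies between the finger pads; the fingertips stand 17 mm ahead of it and the grasp point (between the pads) lies 2 mm behind it; z points along the fingers, y is the line along which they close (so a half turn about z gives the same grasp; the last joint's range is limited). The gripper opens to 85 mm and grips with 20 to 120 N. Pads are 22 mm wide; open, the fingers measure 114 mm over their backs; the gripper's body (76 mm by 85 mm) begins 54 mm behind the grasp point. The pads swing forward as they close: fully open they stand 13 mm farther back than shut.
Start: joints at [1.248, 0.521, -0.036, 1.599, 0.021, 1.021, -0.113], TCP at [0.156, -0.605, 0.248] pointing down, gripper open.
Joint ranges: [-2.91, 2.91], [-0.3, 2.13], [-1.5, 1.42], [0.17, 2.43], [-1.26, 4.41], [0.16, 1.93], [-2.52, 2.52]. Speed limits (rad/s): [1.89, 1.89, 2.39, 2.39, 3.01, 3.01, 3.01].

### API

Orientations are given as [roll, pitch, yaw] about the fixed x, y, z axes, in that order (R = Rz(yaw) Ry(pitch) Rx(roll)).
In Python, from workcell import bot gives the robot as it stands.
- The arm moves only by the shell command python3 -m inch 'ROWS' [FORCE]. ROWS is JSON, a list of rows, each a list of 7 numbers: the shift along the tool's x, y, z in units of 200 mm (1.0 is 200 mm), then the turn, a rotation vector about the tool's x, y, z in units of 90 degrees (1.0 is 90 degrees), then the opening, from 0 (shut) to 1 (fully open). In form: [[x, y, z, rx, ry, rz, grip], ...]. A call has 1 to 20 rows; each row is the pose to reach, as a shift and turn from the pose commanded when the call began, along the tool's axes at that moment; what a row does not reach only later rows make up. A row lasts 1/8 s, in which the tool goes at most 62.5 mm and 10.7 degrees, less where a joint would pass 70% of its speed; a pose out of reach is approached as far as the arm can. A call with a number of a shift or a turn outside -1 to 1 is refused whole. A call with a gripper value outside its range is refused whole. The fingers move at their own pace and stop on an object; FORCE is the grip in N (left out, the last holds). Time passes only in rows, so rows that repeat a pose let the fingers close. It gives the time, the measured TCP pose, the force, the opening and the grip force at its end, in the units of the state.
- bot.observe(): the state, without advancing time (a new reading comes with each control period).
- bot.grab_frame(name): name is "scene" or "top" or "wrist"; returns a dict with "img" (420x560x3 uint8, red, green, blue), "z_map" (420x560 float32, m along the optical axis (not along the pixel's ray), 0 where there is no reading), "vfov" (degrees; the focal length in pixels is half the picture's height over the tangent of half this angle, whatever the lens; pixels are square), "cx", "cy" (the principal point, pixels), "distortion" ([k1, k2, p1, p2, k3] as OpenCV has them; the pictures are not rectified), "rvec" (rotation vector, rad) and "tvec" (3), from world to camera coordinates, as OpenCV has them. Camera axes: x right, y down, z forward; pixel columns grow to the right and rows downward; lengths in m; the calibration is good to about 2 mm. A picture is of the moment at which its call begins.
- bot.job_done(): hands the job in; it is judged then, once.
The state is a dict: "clock": time; "qpos": joint angles; "qd": joint speeds; "joint_efforts": joint torques, N m; "position": TCP position; "tool_rot": TCP orientation; "force": force on the tool from outside, world axes, zero at the start; "moment": the same for the moment, N m; "grip_width": finger opening in m; "finger_force": force on a finger pad.
Only numpy, scipy, OpenCV 4.12 (cv2) and the standard library are available. Lean on these libraries where they do the work, as an engineer would, in place of code of your own. Each camera call takes 0.05 s, during which the arm holds its last target. There are 200 camera calls.

## Working session

There is one attempt and no reset: what is moved stays moved. The work goes in short steps, Python scripts to look and compute and a shell command to move; the robot and the scene stay as the last step left them, time stands still between calls to the robot, and variables do not carry over. Pictures are saved under pics/ and viewed, at most 10 in all, crops included, and the job is handed in when it is done.

```bash
ls; mkdir -p pics; cat > h.py <<'E'
import numpy as np, cv2
from workcell import bot
from scipy.spatial.transform import Rotation as R
def cloud(f):
    h,w=f["z_map"].shape
    fl=h/2/np.tan(np.radians(f["vfov"])/2)
    K=np.array([[fl,0,f["cx"]],[0,fl,f["cy"]],[0,0,1]])
    uv=np.stack(np.meshgrid(np.arange(w),np.arange(h)),-1).reshape(-1,1,2).astype(float)
    n=cv2.undistortPoints(uv,K,np.array(f["distortion"],float)).reshape(h,w,2)
    z=f["z_map"][...,None]
    pc=np.concatenate([n*z,z],-1)
    Rm=cv2.Rodrigues(np.array(f["rvec"],float))[0]
    P=(pc-np.array(f["tvec"]).ravel())@Rm
    P[f["z_map"]==0]=np.nan
    return P
E
python3 - <<'E'
from h import *
s=bot.observe();print(s)
ims=[]
for n in("scene","top","wrist"):
    f=bot.grab_frame(n);np.savez("f_"+n,**f)
    cv2.imwrite(f"pics/{n}.png",cv2.cvtColor(f["img"],cv2.COLOR_RGB2BGR))
    print(n,f["vfov"],f["distortion"],f["tvec"],f["rvec"])
E
```

```text
pics
{'clock': 0.0, 'qpos': array([ 1.24779157,  0.52204399, -0.03634811,  1.60001806,  0.02120267,
        1.02111043, -0.11276946]), 'qd': array([ 0.00155894,  0.00038425, -0.00012643,  0.00010501,  0.00016912,
       -0.00030138,  0.000925  ]), 'joint_efforts': array([ 1.18712655e-03, -9.27118349e+01,  1.98040478e+00, -3.69942069e+01,
        1.78493047e-02,  7.98778696e-03, -1.10998546e-04]), 'position': array([ 0.15621727, -0.60481875,  0.24770322]), 'tool_rot': array([-3.14040049e+00,  7.82325433e-05,  2.52844907e-01]), 'force': array([ 0.38061782, -0.3364677 , -0.30428116]), 'moment': array([-0.04458167,  0.02805177, -0.03021185]), 'finger_force': 0.0, 'grip_width': 0.08507087905847205}
scene 47.128711777646814 [-0.09380136  0.          0.          0.          0.        ] [ 0.35534188 -0.33670643  1.51309584] [ 1.18696593  2.54894604 -0.74486457]
top 48.043220677043074 [-0.02070497  0.          0.          0.          0.        ] [0.06388615 0.57937269 1.35354099] [ 2.04537481 -2.18277074  0.22198453]
wrist 58.641186450059564 [-0.00151885  0.          0.          0.          0.        ] [-0.62370812 -0.03916808  0.3785598 ] [-2.28268543  1.76853306  0.273819  ]
```

View pics/scene.png

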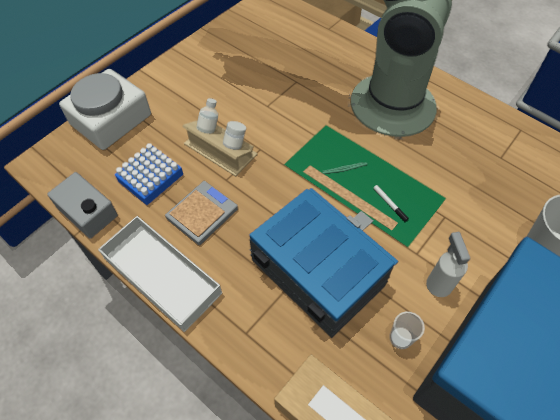

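View pics/top.png

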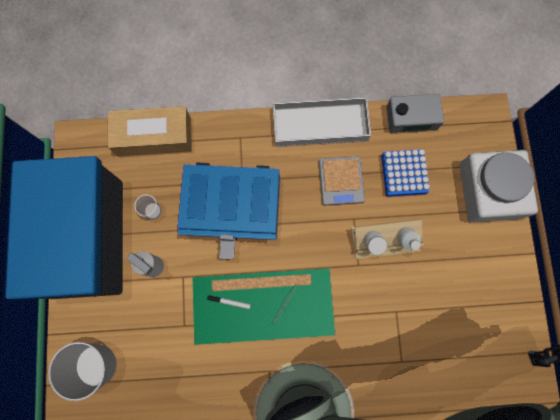

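The scene shows the small blue-lidded box (scene 320,255) with its lever toward the robot at (360,222). The stand is at (222,140), with the jar at (235,133) and the bottle at (208,118). In the top view the lid is at (230,203), the lever at (227,247), the jar at (375,243), the bottle at (410,240), the beaker at (148,207) and the sprayer at (146,264).

```bash
python3 - <<'E'
from h import *
f={k:v for k,v in np.load("f_top.npz").items()}; P=cloud(f); 
g={k:v for k,v in np.load("f_scene.npz").items()}; Q=cloud(g)
def pr(u,v,P=P): print((u,v),P[v,u].round(4))
for u,v in [(300,250),(230,203),(227,253),(375,243),(410,240),(148,207),(146,264)]: pr(u,v)
# lid top
img=f["img"].astype(int)
for nm,PP,F in(("top",P,f),("scene",Q,g)):
    im=F["img"].astype(int)
    z=PP[...,2]; m=(abs(z-.133)<.006)&(im[...,2]>im[...,0]+40)
    m&=(PP[...,1]>-.05)&(PP[...,1]<.45)&(PP[...,0]<.9)
    p=PP[m]; print(nm,"lid n",m.sum(),p[:,2].mean())
    r=cv2.minAreaRect((p[:,:2]*1000).astype(np.float32)); print(r, cv2.boxPoints(r))
    # lever paddle
    m=(abs(z-.087)<.006)&(np.ptp(im,axis=2)<40)&(PP[...,0]<r[0][0]/1000-.1)&(PP[...,0]>.4)&(abs(PP[...,1]-r[0][1]/1000)<.08)
    p=PP[m]; print("pad",m.sum(),p.mean(0) if len(p) else 0); 
    if len(p)>5: print(cv2.minAreaRect((p[:,:2]*1000).astype(np.float32)))
    # stand region
    m=(z>.012)&(PP[...,1]<-.12)&(PP[...,1]>-.45)&(PP[...,0]>.35)&(PP[...,0]<.62)
    wood=m&(im[...,0]>im[...,2]+45)
    p=PP[wood];print("stand wood",len(p));
    if len(p)>20:
        print(cv2.minAreaRect((p[:,:2]*1000).astype(np.float32)))
        A=np.c_[p[:,:2],np.ones(len(p))]
        for _ in range(5):
            c=np.linalg.lstsq(A,p[:,2],rcond=None)[0]; k=abs(A@c-p[:,2])<.006;A=A[k];p=p[k]
        n=np.array([-c[0],-c[1],1]);n/=np.linalg.norm(n);print("plane",c,len(p),"tilt",np.arccos(n[2]),"normal",n)
    p=PP[m&~wood&(z>.08)]; print("nonwood",len(p)); 
    lab=cv2.kmeans(p.astype(np.float32)[:,:2],2,None,(3,50,1e-5),5,0)[1].ravel()
    for i in(0,1): q=p[lab==i]; print(q.mean(0),q.min(0),q.max(0))
    # world z
    print("bench z",np.nanmedian(z[(z<.03)]))
E
python3 -c "
import cv2;i=cv2.imread('pics/top.png');j=cv2.imread('pics/scene.png')
a=cv2.resize(i[200:275,330:450],(480,300),interpolation=2);b=cv2.resize(j[85:175,170:270],(333,300),interpolation=2)
cv2.imwrite('pics/c.png',cv2.hconcat([a,b]))"
```

```text
(300, 250) [ 4.721e-01 -2.470e-02 -2.000e-04]
(230, 203) [0.6038 0.1712 0.1298]
(227, 253) [0.4668 0.1908 0.0835]
(375, 243) [ 0.4645 -0.2346  0.1102]
(410, 240) [ 0.4645 -0.3309  0.1265]
(148, 207) [0.637  0.4405 0.0057]
(146, 264) [0.4381 0.3965 0.1876]
top lid n 5915 0.1333615742687821
((618.16064453125, 174.36233520507812), (279.5989685058594, 191.51132202148438), 83.31501770019531) [[506.78192   46.66028 ]
 [696.99115   24.366364]
 [729.53937  302.0644  ]
 [539.33014  324.3583  ]]
pad 243 [0.47751293 0.18997562 0.08578799]
((480.8117980957031, 187.11459350585938), (51.895606994628906, 58.495399475097656), 87.12873077392578)
stand wood 840
((500.298828125, -293.7713928222656), (211.24951171875, 162.66436767578125), 71.00209045410156)
plane [ 0.43350499  0.01743445 -0.15077711] 691 tilt 0.4093473066009265 normal [-0.39768916 -0.01599403  0.9173808 ]
nonwood 736
[ 0.46414092 -0.23838364  0.10514295] [ 0.43359137 -0.26680379  0.08039484] [ 0.50085091 -0.21359258  0.12580029]
[ 0.46945316 -0.33252298  0.11242451] [ 0.4376283  -0.36318039  0.08017349] [ 0.50654128 -0.31082409  0.14468
[... 222 characters left out ...]
 [731.34424  302.41394 ]
 [540.17944  325.9522  ]]
pad 189 [0.46881787 0.19323857 0.08557282]
((470.4932861328125, 190.87754821777344), (41.32583236694336, 41.90671157836914), 82.86910247802734)
stand wood 594
((507.46466064453125, -246.08091735839844), (279.5920104980469, 153.89801025390625), 68.48877716064453)
plane [ 0.29709275  0.01721879 -0.08022055] 432 tilt 0.2892455243576753 normal [-0.28475132 -0.01650351  0.95845935]
nonwood 825
[ 0.47646361 -0.33149638  0.10896677] [ 0.4381127  -0.36440877  0.0801506 ] [ 0.50869098 -0.31044801  0.14344831]
[ 0.47280456 -0.23351368  0.10262461] [ 0.43340898 -0.26409531  0.0800569 ] [ 0.50207306 -0.21089268  0.12357785]
bench z -0.002498467169594129
```

View pics/c.png

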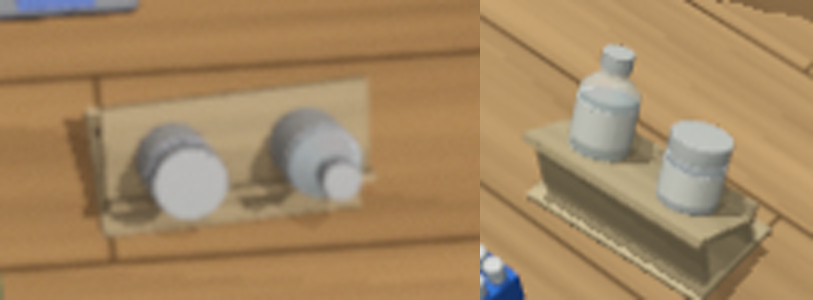

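The crop confirms the jar is the left one at +y (crop 190,182) and the bottle the right one (310,145). Both lean toward the robot. The measured box yaw is about -0.12 rad, and the paddle is where the box pose predicts it.

```bash
cat >> h.py <<'E'
BC=np.array([.6184,.1747]); BY=-.121
def box(x,y,z): # mm local -> world
    c,s=np.cos(BY),np.sin(BY); return np.array([BC[0]+(c*x-s*y)/1e3,BC[1]+(s*x+c*y)/1e3,z/1e3])
def orient(yaw,tilt): return R.from_euler('z',yaw)*R.from_euler('x',np.pi)*R.from_euler('y',tilt)
def rel(p,yaw,tilt,cur=None):
    s=bot.observe(); p0,r0=(s["position"],R.from_euler('xyz',s["tool_rot"])) if cur is None else cur
    t=r0.inv().apply(np.array(p)-p0)/.2; w=(r0.inv()*orient(yaw,tilt)).as_rotvec()/(np.pi/2)
    return np.r_[t,w].round(3).tolist()
E
python3 - <<'E'
from h import *
for n in("top","scene"):
    f=dict(np.load(f"f_{n}.npz")); P=cloud(f); im=f["img"].astype(int); z=P[...,2]
    m=(z>.02)&(z<.085)&(P[...,1]<-.17)&(P[...,1]>-.41)&(P[...,0]>.42)&(P[...,0]<.56)&(im[...,0]>im[...,2]+45)
    p=P[m]
    for t in(.012,.006,.004,.003):
        A=np.c_[p[:,:2],np.ones(len(p))];c=np.linalg.lstsq(A,p[:,2],rcond=None)[0];k=abs(A@c-p[:,2])<t;p=p[k]
    nn=np.array([-c[0],-c[1],1]);nn/=np.linalg.norm(nn)
    r=cv2.minAreaRect((P[m][:,:2]*1000).astype(np.float32))
    print(n,len(p),"tilt",np.arccos(nn[2]),"yaw",np.arctan2(-nn[1],-nn[0]),r)
    # jar lid: near-white, project on axis dir
    m=(z>.08)&(np.ptp(im,axis=2)<30)&(P[...,1]>-.285)&(P[...,1]<-.19)&(P[...,0]>.4)&(P[...,0]<.52)
    yaw=.07; ax=np.array([-np.sin(.49)*np.cos(yaw),-np.sin(.49)*np.sin(yaw),np.cos(.49)])
    p=P[m]; h=p@ax; top=np.percentile(h,97); q=p[h>top-.004]
    e1=np.array([np.cos(.49)*np.cos(yaw),np.cos(.49)*np.sin(yaw),np.sin(.49)]); e2=np.cross(ax,e1)
    uv=np.c_[q@e1,q@e2]; (cc,rad)=cv2.minEnclosingCircle((uv*1000).astype(np.float32))
    ctr=e1*cc[0]/1e3+e2*cc[1]/1e3+ax*np.median(q@ax)
    print(" lidtop ctr",ctr.round(4),"rad",rad,"base",(ctr-.062*ax).round(4),len(q))
    m=(z>.1)&(P[...,1]<-.29)&(P[...,1]>-.38)&(P[...,0]>.4)&(P[...,0]<.52); p=P[m];h=p@ax;q=p[h>np.percentile(h,98)-.004]
    print(" bottle cap",q.mean(0),"base",(q.mean(0)-.092*ax).round(4))
print(bot.observe()["position"], rel([.25,-.42,.30],BY,0))
E
```

```text
top 480 tilt 0.43978274547779767 yaw 0.044630536091544576 ((489.5547180175781, -289.56646728515625), (77.27210998535156, 200.6575927734375), 3.1409175395965576)
 lidtop ctr [ 0.4565 -0.2404  0.1113] rad 26.994400024414062 base [ 0.4856 -0.2383  0.0566] 102
 bottle cap [ 0.44837875 -0.33991283  0.13753737] base [ 0.4916 -0.3369  0.0564]
scene 417 tilt 0.4325020522780294 yaw 0.07601401228837833 ((488.524658203125, -289.590087890625), (81.953125, 206.07679748535156), 3.9431815147399902)
 lidtop ctr [ 0.4572 -0.2388  0.1111] rad 28.36157989501953 base [ 0.4863 -0.2367  0.0564] 131
 bottle cap [ 0.44909599 -0.33926586  0.13621824] base [ 0.4923 -0.3362  0.055 ]
[ 0.15625495 -0.60493142  0.24786488] [0.685, -0.778, -0.26, -0.001, 0.0, 0.238]
```

```bash
python3 -m inch '[[0.7,-0.8,-0.25,0,0,0,0],[0.7,-0.8,-0.25,0,0,0,0],[0.7,-0.8,-0.25,0,0,0,0],[0.7,-0.8,-0.25,0,0,0,0]]' 40; python3 -m inch '[[0.4,-1,0,0,0,0.25,0],[0.4,-1,0,0,0,0.25,0],[0.4,-1,0,0,0,0.25,0],[0.4,-1,0,0,0,0.25,0]]'; python3 -c "
from h import *
p=box(-153,0,150);print(p,rel(p,BY,.35))"
```

```text
clock: 0.65
position: [0.2532, -0.4127, 0.2991]
tool_rot: [3.141, -0.001, 0.255]
force: [0.7, -0.5, 0.4]
grip_width: 0.0121
finger_force: 0.0
clock: 1.15
position: [0.2792, -0.1993, 0.2984]
tool_rot: [3.141, -0.0, -0.139]
force: [0.6, -0.9, 0.5]
grip_width: 0.0002
finger_force: 0.0
[0.46651867 0.19316786 0.15      ] [0.655, -2.074, 0.741, 0.002, 0.223, -0.012]
```

```bash
python3 -m inch '[[0.33,-1,0.1,0,0.22,0,0],[0.33,-1,0.1,0,0.22,0,0],[0.33,-1,0.1,0,0.22,0,0],[0.33,-1,0.1,0,0.22,0,0]]'; python3 -c "
from h import *
p=box(-153,0,150);print(p,rel(p,BY,.35))"
```

```text
clock: 1.65
position: [0.373, -0.0108, 0.2786]
tool_rot: [3.141, -0.347, -0.138]
force: [0.3, -1.4, 0.7]
grip_width: 0.0
finger_force: 0.0
[0.46651867 0.19316786 0.15      ] [0.085, -1.075, 0.714, 0.004, 0.002, -0.01]
```

```bash
python3 -m inch '[[0.08,-1,0.3,0,0,0,0],[0.08,-1,0.3,0,0,0,0],[0.08,-1,0.3,0,0,0,0],[0.08,-1,0.3,0,0,0,0],[0.08,-1,0.7,0,0,0,0],[0.08,-1,0.7,0,0,0,0],[0.08,-1,0.7,0,0,0,0]]'; python3 -c "
from h import *
p=box(-153,0,107);print(p,rel(p,BY,.35));p=box(-153,0,84);print(p,rel(p,BY,.35))
f=bot.grab_frame('scene');i=cv2.cvtColor(f['img'],cv2.COLOR_RGB2BGR)[120:330,220:430]
cv2.imwrite('pics/press0.png',cv2.resize(i,(600,600),interpolation=2))"
```

```text
clock: 2.52
position: [0.4108, 0.0714, 0.2314]
tool_rot: [-3.112, -0.317, -0.153]
force: [0.1, -0.2, 0.2]
grip_width: -0.0002
finger_force: 0.0
[0.46651867 0.19316786 0.107     ] [-0.02, -0.625, 0.667, -0.012, 0.021, -0.02]
[0.46651867 0.19316786 0.084     ] [-0.056, -0.621, 0.776, -0.012, 0.021, -0.02]
```

View pics/press0.png

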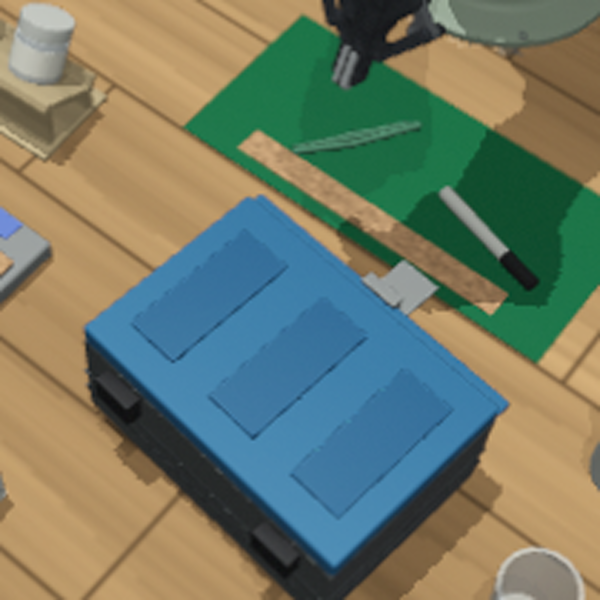

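The gripper (350,70 in the crop) has not reached the paddle yet (405,285); the arm moved more slowly than I asked. I'll check whether a joint is near its limit, then go on.

```bash
python3 -m inch '[[0,-0.62,0.1,0,0,0,0],[0,-0.62,0.1,0,0,0,0],[0,-0.62,0.1,0,0,0,0],[0,-0.62,0.1,0,0,0,0],[0,-0.62,0.1,0,0,0,0],[0,-0.62,0.1,0,0,0,0]]'; python3 -c "
from h import *
print(bot.observe()['qpos'].round(2))
p=box(-153,0,120);print(p,rel(p,BY,.35))"
```

```text
clock: 3.32
position: [0.4342, 0.1932, 0.2159]
tool_rot: [-3.112, -0.316, -0.152]
force: [0.1, -0.5, 0.5]
grip_width: 0.0003
finger_force: 0.0
[-1.13  0.26  0.53  2.24  0.17  0.43 -2.49]
[0.46651867 0.19316786 0.12      ] [0.003, -0.01, 0.506, -0.012, 0.022, -0.019]
```

```bash
python3 -m inch '[[0,-0.01,0.3,0,0,0,0],[0,-0.01,0.3,0,0,0,0],[0,-0.01,0.45,0,0,0,0],[0,-0.01,0.45,0,0,0,0],[0,-0.01,0.45,0,0,0,0]]'; python3 -c "
from h import *
print(bot.observe()['qpos'].round(2))
for z in (107,95,83):p=box(-153,0,z);print(p,rel(p,BY,.35))"
```

```text
clock: 3.95
position: [0.463, 0.1935, 0.1323]
tool_rot: [-3.11, -0.317, -0.155]
force: [0.4, -1.1, -0.1]
grip_width: 0.0002
finger_force: 0.0
[-0.96  0.47  0.41  2.25  0.06  0.2  -2.39]
[0.46651867 0.19316786 0.107     ] [-0.023, 0.003, 0.125, -0.013, 0.021, -0.021]
[0.46651867 0.19316786 0.095     ] [-0.042, 0.004, 0.182, -0.013, 0.021, -0.021]
[0.46651867 0.19316786 0.083     ] [-0.06, 0.006, 0.239, -0.013, 0.021, -0.021]
```

```bash
python3 -m inch '[[0,0,0.06,0,-0.1,0,0],[0,0,0.06,0,-0.1,0,0],[0,0,0.06,0,-0.1,0,0]]'; python3 -c "
from h import *
print(bot.observe()['qpos'].round(2))
for z in (107,95,81):p=box(-153,0,z);print(p,rel(p,BY,.155))"
```

```text
clock: 4.32
position: [0.4678, 0.1931, 0.1209]
tool_rot: [-3.111, -0.161, -0.151]
force: [0.7, 0.4, 0.2]
grip_width: 0.0005
finger_force: 0.0
[-0.7   0.49  0.18  2.14 -0.01  0.37 -2.26]
[0.46651867 0.19316786 0.107     ] [-0.017, 0.003, 0.068, -0.016, -0.004, -0.019]
[0.46651867 0.19316786 0.095     ] [-0.027, 0.005, 0.127, -0.016, -0.004, -0.019]
[0.46651867 0.19316786 0.081     ] [-0.038, 0.007, 0.196, -0.016, -0.004, -0.019]
```

```bash
python3 -m inch '[[-0.015,0.003,0.06,0,0,0,0],[-0.02,0.004,0.1,0,0,0,0],[-0.03,0.005,0.14,0,0,0,0],[-0.035,0.006,0.17,0,0,0,0],[-0.035,0.006,0.19,0,0,0,0],[-0.035,0.006,0.19,0,0,0,0]]'; python3 -c "
from h import *
s=bot.observe();print(s['qpos'].round(2))
f=bot.grab_frame('scene');P=cloud(f);im=f['img'].astype(int)
p=P[220:330,270:390][(im[220:330,270:390,2]>im[220:330,270:390,0]+40)]
print(np.nanpercentile(p[:,2],[50,90,99]))"
```

```text
clock: 5.08
position: [0.4663, 0.1944, 0.0823]
tool_rot: [-3.111, -0.162, -0.148]
force: [-20.2, -4.5, 71.8]
grip_width: -0.0001
finger_force: 36.8
[-0.69  0.56  0.16  2.16 -0.02  0.28 -2.26]
[0.15236159 0.16942283 0.17491719]
```

```bash
python3 -m inch '[[0,0,-0.01,0,0,0,0],[0,0,-0.01,0,0,0,0],[0,0,-0.15,0,0,0,0],[-0.3,0,-0.6,0,0,0,0],[-0.3,0,-1,0,0,0,0],[-0.3,0,-1,0,0,0,0],[-0.3,0,-1,0,0,0,0],[-0.3,0,-1,0,0,0,0]]'; cat > kin.py <<'E'
import numpy as np
from scipy.spatial.transform import Rotation as R
from scipy.optimize import least_squares
E
python3 - <<'E'
from h import *
from scipy.optimize import least_squares
s=bot.observe();print(s['qpos'].round(3),s['position'].round(4),s['tool_rot'].round(3))
D=[([1.24779157,0.52204399,-0.03634811,1.60001806,0.02120267,1.02111043,-0.11276946],[0.15621727,-0.60481875,0.24770322],[-3.1404,7.8e-5,.25284]),
([-.7,.49,.18,2.14,-.01,.37,-2.26],[0.4678,0.1931,0.1209],[-3.111,-.161,-.151]),
([-.96,.47,.41,2.25,.06,.2,-2.39],[.463,.1935,.1323],[-3.11,-.317,-.155]),
([-1.13,.26,.53,2.24,.17,.43,-2.49],[.4342,.1932,.2159],[-3.112,-.316,-.152]),
(s['qpos'],s['position'],s['tool_rot'])]
import itertools
def fk(q,sg,h,a,b,L,o1,o7):
    r=R.from_euler('z',sg[0]*q[0]+o1); p=np.array([0,0,h])
    r=r*R.from_euler('y',q[1]); p=p+r.apply([0,0,a[0]]); 
    r=r*R.from_euler('z',sg[1]*q[2]); p=p+r.apply([a[1],0,0])
    r=r*R.from_euler('y',q[3]); p=p+r.apply([b[1],0,b[0]])
    r=r*R.from_euler('z',sg[2]*q[4]); r=r*R.from_euler('y',q[5]); p=p+r.apply([L[1],0,L[0]])
    r=r*R.from_euler('z',sg[3]*q[6]+o7); return p,r
def res(x,sg):
    o=[]
    for q,p,e in D:
        P,r=fk(q,sg,x[0],x[1:3],x[3:5],x[5:7],x[7],x[8]); o+=list(P-p)+list(.3*(r.inv()*R.from_euler('xyz',e)).as_rotvec())
    return o
best=None
for sg in itertools.product([-1,1],repeat=4):
  for o7 in (0,1.57,3.14,-1.57):
    x=least_squares(res,[.35,.42,0,.4,0,.25,0,0,o7],args=(sg,))
    if best is None or x.cost<best[0]: best=(x.cost,sg,x.x)
print(best); print(np.round(res(best[2],best[1]),4).reshape(-1,6))
np.savez('kin.npz',sg=best[1],x=best[2])
E
```

```text
clock: 6.12
position: [0.3746, 0.2017, 0.2678]
tool_rot: [-3.113, -0.159, -0.147]
force: [-0.6, -0.5, -0.6]
grip_width: -0.0003
finger_force: 0.0
[-0.988  0.104  0.304  2.181  0.101  0.736 -2.473] [0.3746 0.2017 0.2678] [-3.113 -0.159 -0.147]
(np.float64(0.00018398817137232887), (-1, -1, -1, -1), array([ 3.96268244e-01,  5.23432078e-01,  1.93140742e-04,  4.25500197e-01,
        1.11272236e-02,  3.70036765e-01, -7.33046362e-03, -9.83967672e-02,
        1.47561600e+00]))
[[-0.0018 -0.0004 -0.0001 -0.     -0.     -0.001 ]
 [-0.0006  0.0038 -0.0004  0.0042 -0.0021 -0.0014]
 [ 0.0018 -0.0039  0.0004  0.0083 -0.0008  0.0009]
 [ 0.0018 -0.0017  0.0006  0.0088 -0.0016  0.002 ]
 [-0.0073  0.0083 -0.0006  0.0047 -0.0006 -0.0006]]
```

```bash
cat > kin.py <<'E'
from h import *
from scipy.optimize import least_squares
k=np.load('kin.npz');sg=k['sg'];X=k['x']
lo=np.array([-2.91,-.3,-1.5,.17,-1.26,.16,-2.52])+.03;hi=np.array([2.91,2.13,1.42,2.43,4.41,1.93,2.52])-.03
def fk(q):
    h,a,b,L,o1,o7=X[0],X[1:3],X[3:5],X[5:7],X[7],X[8]
    r=R.from_euler('z',sg[0]*q[0]+o1); p=np.array([0,0,h])
    r=r*R.from_euler('y',q[1]); p=p+r.apply([0,0,a[0]])
    r=r*R.from_euler('z',sg[1]*q[2]); p=p+r.apply([a[1],0,0])
    r=r*R.from_euler('y',q[3]); p=p+r.apply([b[1],0,b[0]])
    r=r*R.from_euler('z',sg[2]*q[4])*R.from_euler('y',q[5]); p=p+r.apply([L[1],0,L[0]])
    return p,r*R.from_euler('z',sg[3]*q[6]+o7)
def ik(p,r,q0):
    f=lambda q:np.r_[(fk(q)[0]-p),.3*(fk(q)[1].inv()*r).as_rotvec(),.002*(q-q0)]
    s=least_squares(f,np.clip(q0,lo,hi),bounds=(lo,hi)); e=f(s.x)
    return s.x,1e3*np.linalg.norm(e[:3]),np.linalg.norm(e[3:6])/.3
E
python3 - <<'E'
from kin import *
q0=bot.observe()['qpos'];rng=np.random.default_rng(0)
E=lambda t:(95-206*np.cos(t),111+206*np.sin(t))
def tcp(t,al,eng,y):
    d=np.array([np.sin(al),-np.cos(al)]);n=np.array([np.cos(al),np.sin(al)])
    T=np.array(E(t))-11*n+eng*d-17*d
    return box(T[0],y,T[1])
for yawadd in (0,np.pi):
  for al in (.5,.7,.87):
    out=[]
    o=orient(BY+yawadd,al if yawadd==0 else -al)
    for i in range(6):
        qs=q0 if i==0 else rng.uniform(lo,hi); ok=[]
        q=qs
        for t in (.2,.6,1.0,1.45):
            q,e,w=ik(tcp(t,al,25,-80),o,q); ok.append((round(e,1),round(w,3)))
            if t==.2:q1=q
        out.append((sum(a[0] for a in ok)+100*sum(a[1] for a in ok),ok,q1.round(2),q.round(2)))
    print(yawadd,al,"local",out[0]);b=min(out[1:],key=lambda a:a[0]);print("   best",b)
E
```

```text
0 0.5 local (np.float64(38.9), [(np.float64(20.5), np.float64(0.129)), (np.float64(3.4), np.float64(0.021)), (np.float64(0.0), np.float64(0.0)), (np.float64(0.0), np.float64(0.0))], array([-0.82,  0.42,  0.41,  2.26,  0.34,  0.19, -2.49]), array([-0.5 ,  0.34,  0.24,  1.89,  0.17,  0.45, -2.12]))
   best (np.float64(19.6), [(np.float64(12.0), np.float64(0.076)), (np.float64(0.0), np.float64(0.0)), (np.float64(0.0), np.float64(0.0)), (np.float64(0.0), np.float64(0.0))], array([-1.19,  0.56,  0.86,  2.31, -1.23,  0.19, -1.  ]), array([-1.17,  0.62,  1.22,  1.89, -0.89,  0.64, -1.23]))
0 0.7 local (np.float64(136.6), [(np.float64(41.7), np.float64(0.263)), (np.float64(25.9), np.float64(0.164)), (np.float64(12.2), np.float64(0.083)), (np.float64(3.3), np.float64(0.025))], array([-1.28,  0.54,  0.82,  2.25,  0.16,  0.19, -2.49]), array([-0.71,  0.33,  0.44,  2.03,  0.5 ,  0.19, -2.49]))
   best (np.float64(51.0), [(np.float64(17.6), np.float64(0.068)), (np.float64(0.1), np.float64(0.0)), (np.float64(4.0), np.float64(0.027)), (np.float64(11.3), np.float64(0.085))], array([-1.22,  0.65,  0.
[... 1868 characters left out ...]
6,  0.26, -2.16]), array([-0.37,  0.31,  0.03,  2.05,  1.11,  0.25,  0.09]))
3.141592653589793 0.87 local (np.float64(768.7), [(np.float64(124.9), np.float64(0.744)), (np.float64(123.7), np.float64(0.735)), (np.float64(115.5), np.float64(0.758)), (np.float64(102.8), np.float64(0.781))], array([ 1.29,  0.94, -0.98,  2.36, -1.23,  0.19, -2.49]), array([ 1.15,  0.91, -1.13,  2.08, -1.23,  0.19, -2.49]))
   best (np.float64(77.5), [(np.float64(34.7), np.float64(0.129)), (np.float64(19.6), np.float64(0.075)), (np.float64(0.0), np.float64(0.0)), (np.float64(1.6), np.float64(0.012))], array([-1.42,  0.85,  0.9 ,  2.4 ,  3.02,  0.34, -2.49]), array([-1.14,  0.5 ,  0.96,  2.17,  3.49,  0.19, -2.49]))
```

```bash
python3 - <<'E'
from kin import *
q0=bot.observe()['qpos']
# finger tip T: local y=-115 (25mm under the lid), centre at radius rho from hinge line, angle phi
def tcp(phi,hd,al,rho=190,yt=-115):
    T=np.array([95-rho*np.cos(phi),yt,111+rho*np.sin(phi)])
    return box(*T)-.017*orient(BY+hd,al).apply([0,0,1])
for hd in (.8,1.2,1.57):
  for al in (.6,.8,1.0):
    q=q0;ok=[]
    for w in (.25,.5,.75,1):
        q,_,_=ik(box(-150,-200,250),orient(BY+hd*w,al*w),q)
    for t in (.1,.5,.9,1.2,1.5):
        q,e,w=ik(tcp(t,hd,al),orient(BY+hd,al),q); ok.append((round(float(e),1),round(float(w),3)))
        if t==.1:q1=q
    print(hd,al,ok,q1.round(2),q.round(2))
E
```

```text
0.8 0.6 [(11.8, 0.074), (0.0, 0.0), (0.0, 0.0), (0.0, 0.0), (0.0, 0.0)] [ 0.56  0.51 -0.58  2.31 -1.23  0.19  0.41] [ 0.26  0.37 -0.26  1.86 -0.63  0.58 -0.37]
0.8 0.8 [(25.4, 0.158), (12.4, 0.076), (0.0, 0.0), (0.0, 0.0), (0.0, 0.0)] [ 0.95  0.73 -0.87  2.32 -1.23  0.19  0.67] [ 0.69  0.46 -0.71  2.   -0.91  0.39  0.02]
0.8 1.0 [(31.5, 0.196), (23.3, 0.143), (12.6, 0.082), (6.0, 0.042), (1.3, 0.01)] [ 1.22  1.07 -0.98  2.32 -1.23  0.19  1.03] [ 1.03  0.72 -1.11  2.09 -1.23  0.19  0.54]
1.2 0.6 [(0.0, 0.0), (0.0, 0.0), (0.0, 0.0), (0.0, 0.0), (0.0, 0.0)] [ 0.11  0.53  0.08  2.21 -1.23  0.67  0.79] [-0.01  0.49  0.21  1.66 -0.83  1.02  0.13]
1.2 0.8 [(0.1, 0.0), (0.0, 0.0), (0.0, 0.0), (0.0, 0.0), (0.0, 0.0)] [ 0.67  0.68 -0.44  2.23 -1.23  0.56  0.99] [ 0.46  0.54 -0.32  1.74 -0.84  0.9   0.25]
1.2 1.0 [(0.0, 0.0), (0.0, 0.0), (0.0, 0.0), (0.0, 0.0), (0.0, 0.0)] [ 0.89  0.88 -0.58  2.23 -1.23  0.59  1.18] [ 0.68  0.65 -0.52  1.79 -0.96  0.88  0.46]
1.57 0.6 [(0.0, 0.0), (0.0, 0.0), (0.0, 0.0), (0.0, 0.0), (0.0, 0.0)] [ 0.12  0.61  0.08  2.01 -0.89  0.87  0.79] [ 0.06  0.61  0.14  1.44 -0.71  1.29  0.33]
1.57 0.8 [(0.0, 0.0), (0.0, 0.0), (0.0, 0.0), (0.0, 0.0), (0.0, 0.0)] [ 0.22  0.71  0.11  1.99 -1.02  1.05  1.  ] [ 0.14  0.68  0.14  1.45 -0.88  1.38  0.49]
1.57 1.0 [(0.0, 0.0), (0.0, 0.0), (0.0, 0.0), (0.0, 0.0), (0.0, 0.0)] [ 0.29  0.84  0.12  1.94 -1.09  1.23  1.15] [ 0.22  0.76  0.13  1.45 -1.02  1.49  0.62]
```

```bash
python3 - <<'E'
from kin import *
f=bot.grab_frame('top');P=cloud(f);im=f['img'].astype(int)
m=(im[...,2]>im[...,0]+40)&(P[...,2]>.12)&(P[...,1]<.4)&(P[...,1]>0)&(P[...,0]>.45)&(P[...,0]<.75)
p=P[m];A=np.c_[p[:,:2],np.ones(len(p))];c=np.linalg.lstsq(A,p[:,2],rcond=None)[0];print("lid slope",np.arctan(np.hypot(*c[:2])),len(p))
o=orient(BY+1.57,1.05)
T=lambda back:box(-85,-124-867e-3*back,125+.498*back)-.017*o.apply([0,0,1])
q=bot.observe()['qpos']
for w in(.3,.6,1): q,e,_=ik(box(-150,-220,250),orient(BY+1.57*w,1.05*w),q)
for b in(70,0): q,e,w=ik(T(b),o,q);print(T(b).round(3),q.round(2),e,w)
print(rel([.42,.03,.27],BY+1.0,.4))
E
```

```text
lid slope 0.19949303548939387 6653
[ 0.51  -0.013  0.168] [ 0.41  0.85  0.15  1.83 -0.99  1.38  1.11] 0.0026195894171013633 4.691558031747401e-06
[0.517 0.047 0.133] [ 0.34  0.89  0.1   1.89 -1.08  1.28  1.16] 0.0021431443519098524 1.0345771050443598e-05
[0.348, 0.815, 0.02, 0.165, 0.131, -0.631]
```

```bash
python3 -m inch '[[0.35,0.8,0,0.16,0.13,-0.63,0],[0.35,0.8,0,0.16,0.13,-0.63,0],[0.35,0.8,0,0.16,0.13,-0.63,0],[0.35,0.8,0,0.16,0.13,-0.63,0],[0.35,0.8,0,0.16,0.13,-0.63,0],[0.35,0.8,0,0.16,0.13,-0.63,0],[0.35,0.8,0,0.16,0.13,-0.63,0],[0.35,0.8,0,0.16,0.13,-0.63,0]]'; python3 -c "
from kin import *
s=bot.observe();print(s['qpos'].round(2))
o=orient(BY+1.57,1.05);p=box(-85,-124-.867*80,125+.498*80)-.017*o.apply([0,0,1])
print(p,rel(p,BY+1.57,1.05))"
```

```text
clock: 7.18
position: [0.4198, 0.0325, 0.2733]
tool_rot: [-3.131, -0.376, 0.802]
force: [0.4, 0.1, -0.2]
grip_width: -0.0001
finger_force: 0.0
[-0.5   0.06  0.51  2.27 -0.53  0.63 -0.36]
[ 0.50889038 -0.02162327  0.17329871] [-0.076, 0.514, 0.502, 0.268, 0.412, -0.319]
```

```bash
python3 -m inch '[[-0.08,0.5,0.1,0.26,0.41,-0.31,0],[-0.08,0.5,0.1,0.26,0.41,-0.31,0],[-0.08,0.5,0.1,0.26,0.41,-0.31,0],[-0.08,0.5,0.1,0.26,0.41,-0.31,0],[-0.08,0.51,0.3,0.26,0.41,-0.31,0],[-0.08,0.51,0.5,0.26,0.41,-0.31,0],[-0.08,0.51,0.5,0.26,0.41,-0.31,0],[-0.08,0.51,0.5,0.26,0.41,-0.31,0],[-0.08,0.51,0.5,0.26,0.41,-0.31,0]]'; python3 -c "
from kin import *
s=bot.observe();print(s['qpos'].round(2))
o=orient(BY+1.57,1.05);p=box(-85,-124-.867*80,125+.498*80)-.017*o.apply([0,0,1])
print(p,rel(p,BY+1.57,1.05));p=box(-85,-124,125)-.017*o.apply([0,0,1]);print(rel(p,BY+1.57,1.05))"
```

```text
clock: 8.3
position: [0.5077, -0.0211, 0.1745]
tool_rot: [-3.136, -1.046, 1.421]
force: [-0.1, -0.3, 0.1]
grip_width: -0.0003
finger_force: 0.0
[ 0.26  0.78  0.26  1.94 -1.17  1.37  1.19]
[ 0.50889038 -0.02162327  0.17329871] [-0.006, 0.006, 0.002, 0.012, 0.003, -0.009]
[-0.005, -0.001, 0.401, 0.012, 0.003, -0.009]
```

```bash
python3 -m inch '[[0,0,0.1,0,0,0,0],[0,0,0.2,0,0,0,0],[0,0,0.3,0,0,0,0],[0,0,0.4,0,0,0,0],[0,0,0.4,0,0,0,0]]'; python3 - <<'E'
from kin import *
s=bot.observe();p0=s["position"];T=p0+.017*R.from_euler('xyz',s['tool_rot']).apply([0,0,1])
d=T[:2]-BC;c,sn=np.cos(BY),np.sin(BY);print("tip local",1e3*(c*d[0]+sn*d[1]),1e3*(-sn*d[0]+c*d[1]),T[2]*1e3)
rho=np.hypot(180,T[2]*1e3-111);f0=np.arctan2(T[2]*1e3-111,180)
for f in np.arange(.15,1.66,.1):
    p=p0+box(95-rho*np.cos(f),0,111+rho*np.sin(f))-box(95-rho*np.cos(f0),0,111+rho*np.sin(f0))
    print(round(f,2),rel(p,BY+1.57,1.05)[:3])
f=bot.grab_frame('scene');i=cv2.cvtColor(f['img'],cv2.COLOR_RGB2BGR)[120:330,220:430]
cv2.imwrite('pics/ins.png',cv2.resize(i,(600,600),interpolation=2))
E
```

```text
clock: 8.93
position: [0.5173, 0.0497, 0.1351]
tool_rot: [-3.139, -1.048, 1.427]
force: [1.0, 0.6, -0.6]
grip_width: -0.0001
finger_force: 0.0
tip local -84.95134447032692 -121.59786150779227 126.64188747200369
0.15 [0.049, 0.007, -0.028]
0.25 [0.126, 0.024, -0.072]
0.35 [0.201, 0.051, -0.115]
0.45 [0.274, 0.086, -0.156]
0.55 [0.343, 0.129, -0.195]
0.65 [0.408, 0.18, -0.231]
0.75 [0.468, 0.238, -0.264]
0.85 [0.524, 0.303, -0.295]
0.95 [0.573, 0.373, -0.322]
1.05 [0.616, 0.449, -0.345]
1.15 [0.653, 0.53, -0.364]
1.25 [0.682, 0.614, -0.379]
1.35 [0.704, 0.701, -0.389]
1.45 [0.718, 0.79, -0.396]
1.55 [0.725, 0.88, -0.397]
1.65 [0.724, 0.97, -0.394]
```

View pics/ins.png

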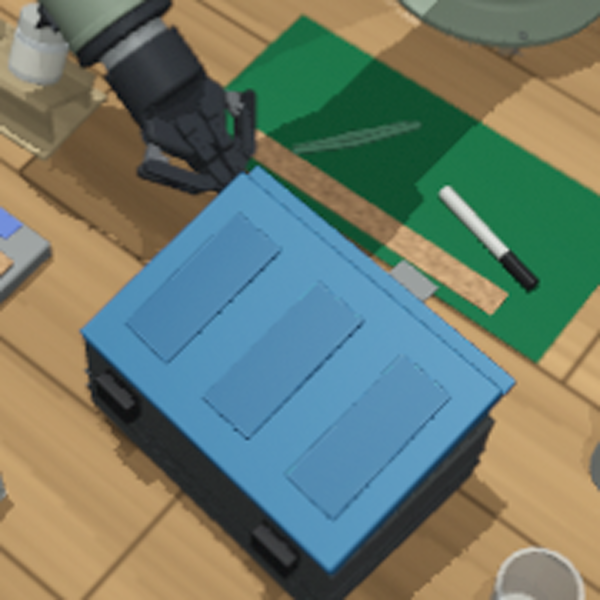

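The tip is tucked under the raised lid's near corner (crop 240,175). Now I'll raise it along the arc.

```bash
python3 -m inch '[[0.05,0.01,-0.03,0,0,0,0],[0.125,0.025,-0.07,0,0,0,0],[0.2,0.05,-0.115,0,0,0,0],[0.275,0.085,-0.155,0,0,0,0],[0.345,0.13,-0.195,0,0,0,0],[0.41,0.18,-0.23,0,0,0,0],[0.47,0.24,-0.265,0,0,0,0],[0.525,0.3,-0.295,0,0,0,0],[0.575,0.375,-0.32,0,0,0,0],[0.615,0.45,-0.345,0,0,0,0],[0.655,0.53,-0.365,0,0,0,0],[0.68,0.615,-0.38,0,0,0,0],[0.705,0.7,-0.39,0,0,0,0],[0.705,0.7,-0.39,0,0,0,0]]'; python3 - <<'E'
from h import *
f=bot.grab_frame('top');i=cv2.cvtColor(f['img'],cv2.COLOR_RGB2BGR)[120:290,150:330]
cv2.imwrite('pics/lift.png',cv2.resize(i,(600,567),interpolation=2))
E
```

```text
clock: 10.72
position: [0.6573, 0.0305, 0.2972]
tool_rot: [3.141, -1.047, 1.429]
force: [-0.8, -0.3, -0.4]
grip_width: -0.0002
finger_force: 0.0
```

View pics/lift.png

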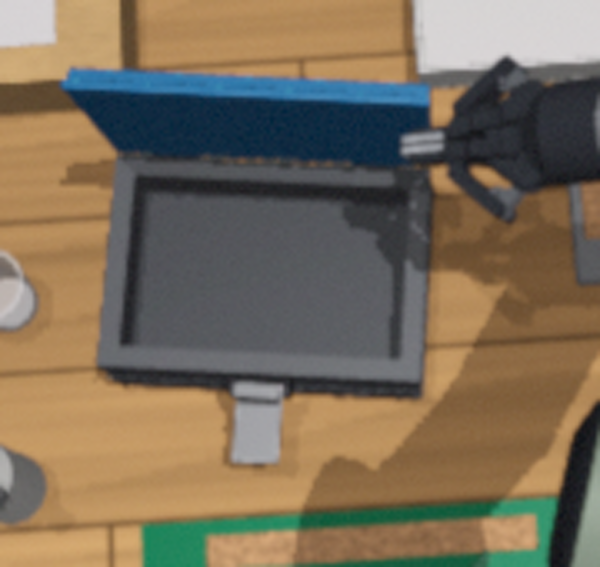

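The lid stands nearly upright or beyond (hinge row about 155, free edge about 80), with the finger at (425,145) close to it. The lever is up at (258,425). No white ice pack is obvious, so I'll check the floor depth and the lid angle.

```bash
python3 - <<'E'
from h import *
def loc(P): 
    c,s=np.cos(BY),np.sin(BY);d=P[...,:2]-BC;return np.stack([c*d[...,0]+s*d[...,1],-s*d[...,0]+c*d[...,1],P[...,2]],-1)*1e3
for n in("top","scene"):
    f=bot.grab_frame(n);L=loc(cloud(f));im=f['img']
    for y in(-100,-45,0,25,50,75,110):
        m=(abs(L[...,0])<25)&(abs(L[...,1]-y)<8)&(L[...,2]<110); 
        print(n,y,m.sum(),np.nanmedian(L[...,2][m]) if m.any() else 0,im[m].mean(0).round() if m.any() else 0)
    m=(L[...,2]>125)&(abs(L[...,1]-20)<80)&(L[...,0]>30)&(L[...,0]<220)
    p=L[m]; print("lid",len(p),np.percentile(p[:,2],[50,99])); 
    for z in(150,200,250,300): 
        k=abs(p[:,2]-z)<6; print(z,np.median(p[k,0]) if k.any() else None)
E
```

```text
top -100 87 55.72503148670192 [90. 92. 96.]
top -45 85 55.84110789667336 [90. 92. 96.]
top 0 84 56.28055631242821 [88. 90. 94.]
top 25 87 55.93514460057081 [87. 89. 93.]
top 50 88 56.00490512073534 [86. 88. 92.]
top 75 84 56.71671671436926 [84. 86. 91.]
top 110 85 55.26155298877141 [82. 83. 88.]
lid 1527 [261.26541833 318.68781722]
150 93.90661058310909
200 92.35084351907345
250 90.50641060735276
300 103.65999306089205
scene -100 27 56.07456318075642 [90. 95. 99.]
scene -45 24 56.901078066327905 [92. 96. 99.]
scene 0 24 56.272426942355544 [92. 98. 99.]
scene 25 28 56.006093842561796 [ 91.  98. 100.]
scene 50 32 55.776024854401335 [ 88. 100. 107.]
scene 75 36 55.81479529128629 [ 90.  99. 104.]
scene 110 84 55.33954897737982 [ 96. 101. 102.]
lid 3290 [269.19379362 317.96536445]
150 117.99809743419488
200 117.62707221757577
250 117.11299072704507
300 107.51322462390004
```

The lid is about vertical (underside at local x about 92 mm, outer face about 118 mm). I'll push it a bit further. The inside reads 56 mm everywhere, which doesn't match the bare floor or the ice pack, so I'll look closely at it too.

```bash
python3 -m inch '[[0.015,0.09,0,0,0,0,0],[0.02,0.18,0,0,0,0,0],[0.02,0.26,0,0,0,0,0],[0.02,0.3,0,0,0,0,0],[0.02,0.3,0,0,0,0,0]]'; python3 - <<'E'
from h import *
a=[]
def loc(P): 
    c,s=np.cos(BY),np.sin(BY);d=P[...,:2]-BC;return np.stack([c*d[...,0]+s*d[...,1],-s*d[...,0]+c*d[...,1],P[...,2]],-1)*1e3
for n in("top","scene"):
    f=bot.grab_frame(n);L=loc(cloud(f))
    m=(L[...,2]>125)&(abs(L[...,1]-20)<80)&(L[...,0]>30)&(L[...,0]<260);p=L[m]
    print(n,[(z,np.median(p[abs(p[:,2]-z)<6,0]).round()) for z in(150,200,250,300) if (abs(p[:,2]-z)<6).any()])
    i=cv2.cvtColor(f['img'],cv2.COLOR_RGB2BGR)
    a.append(cv2.resize(i[120:290,150:330] if n=="top" else i[130:330,220:420],(400,400),interpolation=2))
cv2.imwrite('pics/open.png',cv2.hconcat(a))
E
```

```text
clock: 11.5
position: [0.7163, 0.0239, 0.2989]
tool_rot: [-3.138, -1.047, 1.425]
force: [-0.7, 0.4, 0.5]
grip_width: 0.0
finger_force: 0.0
top [(150, np.float64(107.0)), (200, np.float64(121.0)), (250, np.float64(136.0)), (300, np.float64(151.0))]
scene [(150, np.float64(130.0)), (200, np.float64(145.0)), (250, np.float64(161.0)), (300, np.float64(157.0))]
```

View pics/open.png

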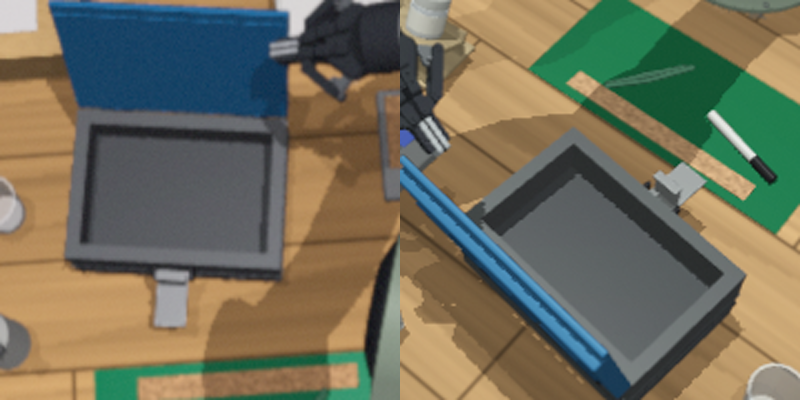

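The lid slopes 15 mm per 50 mm past vertical, about 1.86 rad, so it rests on its stop. The lever is back up (172,295 left view) and the box inside looks evenly grey with no visible pack. I'll feel for the floor while lowering the jar. Next I'll plan the jar grasp.

```bash
python3 -m inch '[[0,-0.1,-0.2,0,0,0,0],[0,-0.2,-0.5,0,0,0,0.5],[0,-0.4,-0.6,0,0,0,0.9],[0,-0.6,-0.6,-0.2,0,0,1],[0,-0.8,-0.6,-0.2,0,0,1],[0,-0.8,-0.6,-0.2,0,0,1]]'; cat >> kin.py <<'E'
SY=.06; JB=np.array([.486,-.2375,.055]); AX=np.array([-np.sin(.49)*np.cos(SY),-np.sin(.49)*np.sin(SY),np.cos(.49)])
E
python3 - <<'E'
from kin import *
s=bot.observe();q0=s['qpos'];print(q0.round(2))
for al in(.1,.2,.3,.4,.49):
    o=orient(SY,al);z=o.apply([0,0,1]);g=JB+.038*AX; tcp=g+.002*z
    q=q0
    for w in(0,.5,1): q,_,_=ik(np.array([.45,-.2,.3]),orient(1.45+(SY-1.45)*w,1-(1-al)*w),q)
    r=[]
    for back in(.1,.05,0): q,e,w=ik(tcp-back*z,o,q);r.append((round(float(e),1),round(float(w),3)))
    # place
    q2,e2,w2=ik(box(0,-45,200),orient(SY,al-.49),q);q3,e3,w3=ik(box(0,-45,56),orient(SY,al-.49),q2)
    print(al,tcp.round(3),r,q.round(2),"place",e2.round(1),e3.round(1),w3.round(2),q3.round(2))
E
```

```text
clock: 12.35
position: [0.5394, -0.0555, 0.3593]
tool_rot: [2.833, -1.048, 1.419]
force: [1.4, -0.8, 0.6]
grip_width: 0.0851
finger_force: 0.0
[ 0.41  0.4   0.13  1.97 -1.24  1.27  0.93]
0.1 [ 0.468 -0.239  0.087] [(0.0, 0.0), (0.0, 0.0), (0.0, 0.0)] [ 0.17  0.61  0.31  2.05 -0.52  0.48 -0.63] place 0.0 0.0 0.0 [-0.47  1.02  0.35  1.27 -0.34  1.3  -1.57]
0.2 [ 0.469 -0.239  0.087] [(0.0, 0.0), (0.0, 0.0), (0.0, 0.0)] [ 0.31  0.58  0.17  2.12 -0.64  0.35 -0.47] place 0.0 0.0 0.0 [-0.47  0.95  0.32  1.39 -0.31  1.15 -1.58]
0.3 [ 0.469 -0.239  0.087] [(0.0, 0.0), (0.0, 0.0), (0.0, 0.0)] [ 0.51  0.56 -0.03  2.19 -0.86  0.22 -0.2 ] place 0.0 0.0 0.0 [-0.48  0.89  0.3   1.5  -0.3   0.99 -1.58]
0.4 [ 0.469 -0.239  0.087] [(0.0, 0.0), (0.0, 0.0), (3.6, 0.025)] [ 0.65  0.57 -0.14  2.23 -1.23  0.19  0.24] place 0.0 0.0 0.0 [-0.57  0.86  0.41  1.61 -0.42  0.86 -1.48]
0.49 [ 0.469 -0.239  0.087] [(0.1, 0.001), (5.0, 0.032), (11.3, 0.077)] [ 0.83  0.59 -0.29  2.23 -1.23  0.19  0.31] place 0.0 0.0 0.0 [-0.53  0.8   0.33  1.7  -0.37  0.7  -1.52]
```

```bash
cat >> kin.py <<'E'
AL=.25
def jp(back): z=orient(SY,AL).apply([0,0,1]); return JB+.038*AX+(.002-back)*z
E
python3 -c "
from kin import *
print(jp(.13),rel(jp(.13)+[0,0,.05],SY,AL))"
```

```text
[ 0.43653768 -0.24047131  0.21254944] [-0.915, -0.163, -0.7, -0.366, -0.519, 0.62]
```

```bash
python3 -m inch '[[-0.2,0,-0.3,-0.37,-0.52,0.62,1],[-0.4,-0.1,-0.5,-0.37,-0.52,0.62,1],[-0.6,-0.1,-0.6,-0.37,-0.52,0.62,1],[-0.9,-0.16,-0.7,-0.37,-0.52,0.62,1],[-0.91,-0.16,-0.7,-0.37,-0.52,0.62,1],[-0.91,-0.16,-0.7,-0.37,-0.52,0.62,1],[-0.91,-0.16,-0.7,-0.37,-0.52,0.62,1],[-0.91,-0.16,-0.7,-0.37,-0.52,0.62,1],[-0.91,-0.16,-0.7,-0.37,-0.52,0.62,1],[-0.91,-0.16,-0.7,-0.37,-0.52,0.62,1]]'; python3 -c "
from kin import *
print(bot.observe()['qpos'].round(2));print(rel(jp(.1),SY,AL))
f=bot.grab_frame('wrist');cv2.imwrite('pics/w.png',cv2.cvtColor(f['img'],cv2.COLOR_RGB2BGR))"
```

```text
clock: 13.6
position: [0.443, -0.2405, 0.2637]
tool_rot: [3.137, -0.253, 0.064]
force: [0.2, -0.4, 0.5]
grip_width: 0.0855
finger_force: 0.0
[-0.09  0.26  0.66  2.08 -0.48  0.69 -0.63]
[-0.095, -0.004, 0.39, 0.003, -0.002, 0.003]
```

View pics/w.png

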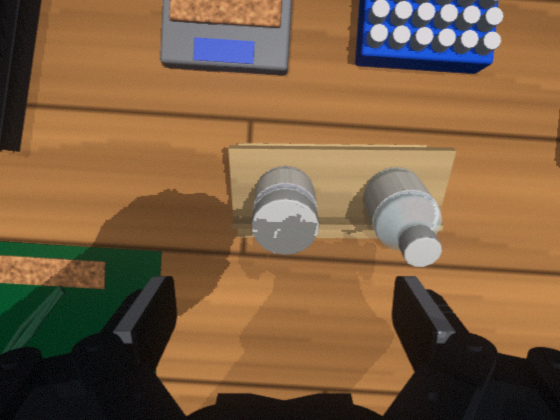

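The jar's lid (285,225) sits midway between the open fingers (175 and 395). The bottle (405,215) is clear of the right finger's path. Descending.

```bash
python3 -m inch '[[-0.05,0,0.2,0,0,0,0.87],[-0.095,0,0.39,0,0,0,0.87],[-0.095,0,0.5,0,0,0,0.87],[-0.095,0,0.6,0,0,0,0.87],[-0.095,0,0.7,0,0,0,0.87],[-0.095,0,0.8,0,0,0,0.87],[-0.095,0,0.89,0,0,0,0.87],[-0.095,0,0.89,0,0,0,0.87]]'; python3 -c "
from kin import *
print(bot.observe()['qpos'].round(2));print(rel(jp(0),SY,AL))"
```

```text
clock: 14.65
position: [0.4674, -0.2411, 0.0855]
tool_rot: [3.138, -0.251, 0.06]
force: [-0.9, 0.2, -0.6]
grip_width: 0.0744
finger_force: 0.0
[ 0.24  0.58  0.25  2.16 -0.94  0.31 -0.19]
[0.008, -0.012, -0.004, 0.002, -0.001, 0.0]
```

Now I'll close on the jar at 40 N, then lift about 20 mm to check the hold.

```bash
python3 -m inch '[[0.005,-0.01,0,0,0,0,0.5],[0.005,-0.01,0,0,0,0,0.4],[0.005,-0.01,0,0,0,0,0.4],[0.005,-0.01,0,0,0,0,0.4],[0.005,-0.01,0,0,0,0,0.4],[0,-0.01,-0.03,0,0,0,0.4],[-0.03,-0.01,-0.1,0,0,0,0.4],[-0.1,-0.01,-0.25,0,0,0,0.4],[-0.1,-0.01,-0.25,0,0,0,0.4]]' 40; python3 - <<'E'
from kin import *
s=bot.observe();print(s['qpos'].round(2),s['grip_width'],s['finger_force'])
print(rel([.44,-.2,.30],SY,AL-.49))
E
```

```text
clock: 15.78
position: [0.4355, -0.2407, 0.1318]
tool_rot: [3.136, -0.254, 0.061]
force: [0.6, -0.5, -1.4]
grip_width: 0.0528
finger_force: 42.5
[ 0.18  0.47  0.36  2.21 -0.85  0.39 -0.25] 0.05275112242417503 42.54293749923818
[0.245, -0.197, -0.807, 0.004, -0.315, -0.0]
```

```bash
python3 -m inch '[[-0.05,0,-0.25,0,0,0,0.4],[0,0,-0.5,0,0,0,0.4],[0.15,0,-0.8,0,-0.1,0,0.4],[0.25,-0.2,-0.8,0,-0.2,0,0.4],[0.25,-0.2,-0.8,0,-0.3,0,0.4],[0.25,-0.2,-0.8,0,-0.31,0,0.4],[0.25,-0.2,-0.8,0,-0.31,0,0.4]]'; python3 - <<'E'
from kin import *
f=bot.grab_frame('wrist');cv2.imwrite('pics/w2.png',cv2.cvtColor(f['img'],cv2.COLOR_RGB2BGR))
f=bot.grab_frame('scene');P=cloud(f);s=bot.observe();p=s['position']
m=(np.linalg.norm(P-p-[0,0,-.02],axis=2)<.07)&(np.ptp(f['img'].astype(int),axis=2)<40)&(f['img'].min(2)>120)
print(m.sum(),P[m].min(0)-p,P[m].max(0)-p)
ys,xs=np.nonzero(m);i=cv2.cvtColor(f['img'],cv2.COLOR_RGB2BGR)
u,v=int(xs.mean()),int(ys.mean());print(u,v)
cv2.imwrite('pics/j.png',cv2.resize(i[max(v-50,0):v+50,max(u-60,0):u+60],(720,600),interpolation=2))
for z in(250,180): print(rel(box(-10,-45,z),SY,AL-.49))
E
```

```text
clock: 16.65
position: [0.4418, -0.1996, 0.2966]
tool_rot: [3.137, 0.234, 0.058]
force: [-0.5, -1.0, -0.8]
grip_width: 0.0533
finger_force: 43.4
265 [-0.0075678  -0.02292293 -0.035599  ] [0.02746423 0.02947735 0.02796275]
244 82
[0.931, -1.606, 0.015, 0.002, -0.005, -0.002]
[1.012, -1.608, 0.355, 0.002, -0.005, -0.002]
```

View pics/j.png

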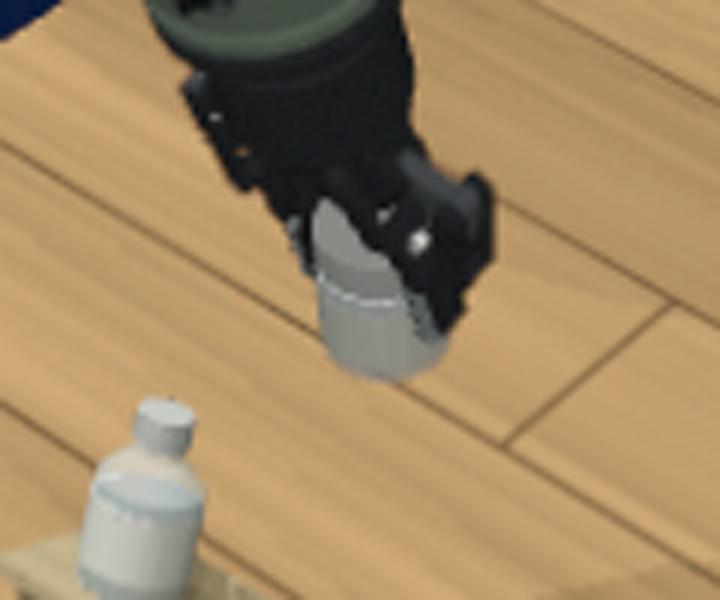

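The jar (crop 380,310) is held firmly and nearly upright; the bottle (140,500) is undisturbed. I'll carry it over the box.

```bash
python3 -m inch '[[0.2,-0.3,0,0,0,0,0.4],[0.35,-0.6,0,0,0,0,0.4],[0.5,-0.85,0,0,0,0,0.4],[0.5,-0.9,0,0,0,0,0.4],[0.5,-0.9,0,0,0,0,0.4]]'; python3 - <<'E'
from kin import *
f=np.load  # vertical direction check at the earlier jar place
f=bot.grab_frame('scene');h=420;fl=h/2/np.tan(np.radians(f["vfov"])/2);K=np.array([[fl,0,f["cx"]],[0,fl,f["cy"]],[0,0,1]])
a=np.array([.4418,-.1996,.2966]);pr=lambda p:cv2.projectPoints(np.array([p],float),f["rvec"],f["tvec"],K,f["distortion"])[0].ravel()
for off in ([-.027,0,0],[.027,0,0],[0,.027,0],[0,-.027,0]): print(((pr(a+off+np.array([0,0,.02]))-pr(a+off+np.array([0,0,-.03])))*6).round(1),(pr(a+off+np.array([0,0,-.03]))-[244-60,82-50])*6)
for z in(250,130): print(rel(box(-10,-45,z),SY,AL-.49))
E
```

```text
clock: 17.38
position: [0.5283, -0.0134, 0.2731]
tool_rot: [3.137, 0.234, 0.06]
force: [-0.7, -1.3, -1.6]
grip_width: 0.0532
finger_force: 43.4
[ -6. -94.] [424.31673315 293.32033388]
[ -9.4 -93.5] [335.5328787  364.01821829]
[ -6.  -93.7] [429.33767171 357.82459659]
[ -9.3 -93.9] [332.22598441 299.33504456]
[0.432, -0.707, 0.014, 0.003, -0.004, -0.001]
[0.571, -0.71, 0.597, 0.003, -0.004, -0.001]
```

```bash
python3 -m inch '[[0.2,-0.3,0,0,0,0,0.4],[0.43,-0.6,0,0,0,0,0.4],[0.43,-0.705,0.02,0,0,0,0.4],[0.5,-0.71,0.3,0,0,0,0.4],[0.57,-0.71,0.59,0,0,0,0.4],[0.57,-0.71,0.59,0,0,0,0.4],[0.57,-0.71,0.59,0,0,0,0.4]]'; python3 - <<'E'
from kin import *
for z in(110,100,90,80,70,60,54,50): print(z,rel(box(-10,-45,z),SY,AL-.49))
E
```

```text
clock: 18.3
position: [0.6045, 0.1311, 0.1336]
tool_rot: [3.137, 0.232, 0.057]
force: [0.6, -0.5, -1.0]
grip_width: 0.053
finger_force: 43.5
110 [0.02, -0.002, 0.116, 0.003, -0.005, -0.002]
100 [0.032, -0.002, 0.165, 0.003, -0.005, -0.002]
90 [0.043, -0.002, 0.214, 0.003, -0.005, -0.002]
80 [0.055, -0.002, 0.262, 0.003, -0.005, -0.002]
70 [0.066, -0.003, 0.311, 0.003, -0.005, -0.002]
60 [0.078, -0.003, 0.36, 0.003, -0.005, -0.002]
54 [0.085, -0.003, 0.389, 0.003, -0.005, -0.002]
50 [0.089, -0.003, 0.408, 0.003, -0.005, -0.002]
```

```bash
python3 -m inch '[[0.01,0,0.06,0,0,0,0.4],[0.02,0,0.12,0,0,0,0.4],[0.03,0,0.155,0,0,0,0.4],[0.036,0,0.18,0,0,0,0.4],[0.04,0,0.2,0,0,0,0.4],[0.04,0,0.2,0,0,0,0.4]]'; python3 -m inch '[[0.003,0,0.012,0,0,0,0.4],[0.006,0,0.024,0,0,0,0.4],[0.006,0,0.024,0,0,0,0.4]]'; python3 -c "
from kin import *
for z in(75,60,54,50): print(z,rel(box(-10,-45,z),SY,AL-.49))"
```

```text
clock: 19.05
position: [0.6017, 0.1322, 0.0899]
tool_rot: [3.137, 0.235, 0.059]
force: [-0.9, -0.1, -1.3]
grip_width: 0.053
finger_force: 43.5
clock: 19.42
position: [0.6018, 0.1322, 0.085]
tool_rot: [3.137, 0.235, 0.059]
force: [0.9, 0.2, -0.1]
grip_width: 0.0532
finger_force: 43.5
75 [0.018, 0.005, 0.047, 0.003, -0.003, -0.0]
60 [0.035, 0.005, 0.12, 0.003, -0.003, -0.0]
54 [0.042, 0.004, 0.149, 0.003, -0.003, -0.0]
50 [0.047, 0.004, 0.169, 0.003, -0.003, -0.0]
```

There is no contact below the apparent 56 mm surface, so the lowering continues.

```bash
python3 -m inch '[[0.01,0,0.03,0,0,0,0.4],[0.018,0,0.05,0,0,0,0.4],[0.025,0,0.08,0,0,0,0.4],[0.032,0,0.11,0,0,0,0.4],[0.035,0,0.12,0,0,0,0.4],[0.035,0,0.12,0,0,0,0.4]]'; python3 -m inch '[[0.003,0,0.012,0,0,0,0.4],[0.004,0,0.018,0,0,0,0.4],[0.004,0,0.018,0,0,0,0.4]]'; python3 -c "
from h import *
f=bot.grab_frame('top');P=cloud(f)
def loc(P): 
    c,s=np.cos(BY),np.sin(BY);d=P[...,:2]-BC;return np.stack([c*d[...,0]+s*d[...,1],-s*d[...,0]+c*d[...,1],P[...,2]],-1)*1e3
L=loc(P)
for y in(-110,50,75,110):
    m=(abs(L[...,0]+40)<25)&(abs(L[...,1]-y)<8)&(L[...,2]<115);print(y,np.nanmedian(L[...,2][m]))"
```

```text
clock: 20.18
position: [0.6031, 0.1321, 0.06]
tool_rot: [3.137, 0.235, 0.059]
force: [-0.1, 0.6, -1.0]
grip_width: 0.0531
finger_force: 43.5
clock: 20.55
position: [0.603, 0.1321, 0.0564]
tool_rot: [3.137, 0.235, 0.059]
force: [-0.0, 0.0, -0.5]
grip_width: 0.0533
finger_force: 43.5
-110 55.16059141069887
50 nan
75 nan
110 nan
  return np.nanmean(a, axis, out=out, keepdims=keepdims)
```

```bash
python3 -m inch '[[0.001,0,0.006,0,0,0,0.4],[0.002,0,0.012,0,0,0,0.4],[0.002,0,0.012,0,0,0,0.4]]'; python3 -m inch '[[0.001,0,0.006,0,0,0,0.4],[0.002,0,0.01,0,0,0,0.4],[0.002,0,0.01,0,0,0,0.4]]'
```

```text
clock: 20.98
position: [0.6028, 0.132, 0.054]
tool_rot: [3.137, 0.235, 0.059]
force: [-0.9, 0.3, -1.3]
grip_width: 0.0531
finger_force: 43.5
clock: 21.35
position: [0.603, 0.132, 0.0537]
tool_rot: [3.137, 0.235, 0.059]
force: [-4.9, -1.1, 24.3]
grip_width: 0.0532
finger_force: 45.4
```

Contact with 24 N at exactly the height expected for an 18 mm floor. Ease off, release and withdraw straight up the tool axis.

```bash
python3 -m inch '[[-0.001,0,-0.006,0,0,0,0.4],[-0.001,0,-0.008,0,0,0,0.6],[-0.001,0,-0.008,0,0,0,0.75],[-0.001,0,-0.008,0,0,0,0.87],[-0.001,0,-0.008,0,0,0,0.87],[-0.001,0,-0.008,0,0,0,0.87],[0,0,-0.06,0,0,0,0.87],[0,0,-0.15,0,0,0,0.87],[0,0,-0.25,0,0,0,0.87],[0,0,-0.35,0,0,0,0.87],[-0.2,0,-0.55,0,0,0,0.87],[-0.35,0,-0.8,0,0,0,0.87],[-0.6,0,-0.9,0,0,0,0.87],[-1,0,-0.9,0,0,0,0.87],[-1,0,-0.9,0,0,0,0.87],[-1,0,-0.9,0,0,0,0.87]]'; python3 - <<'E'
from h import *
a=[]
def loc(P): 
    c,s=np.cos(BY),np.sin(BY);d=P[...,:2]-BC;return np.stack([c*d[...,0]+s*d[...,1],-s*d[...,0]+c*d[...,1],P[...,2]],-1)*1e3
for n in("top","scene"):
    f=bot.grab_frame(n);L=loc(cloud(f));i=cv2.cvtColor(f['img'],cv2.COLOR_RGB2BGR)
    a.append(cv2.resize(i[120:290,150:330] if n=="top" else i[130:330,220:420],(400,400),interpolation=2))
    m=(f['img'].min(2)>115)&(abs(L[...,0])<70)&(L[...,1]<30)&(L[...,1]>-120)&(L[...,2]<130)
    p=L[m];print(n,m.sum(),np.median(p,0) if len(p) else 0,np.ptp(p,axis=0) if len(p) else 0)
    m=(L[...,2]>125)&(abs(L[...,1]-20)<80)&(L[...,0]>30)&(L[...,0]<260);p=L[m]
    print([(z,np.median(p[abs(p[:,2]-z)<6,0]).round()) for z in(150,200,250) if (abs(p[:,2]-z)<6).any()])
cv2.imwrite('pics/end.png',cv2.hconcat(a))
E
```

```text
clock: 23.35
position: [0.4502, 0.1242, 0.2753]
tool_rot: [3.139, 0.233, 0.06]
force: [0.5, 0.6, 0.4]
grip_width: 0.0742
finger_force: 0.0
top 0 0 0
[(150, np.float64(106.0)), (200, np.float64(121.0)), (250, np.float64(135.0))]
scene 418 [ -9.0180547  -42.63907156  78.71235889] [64.86494817 64.96153351 33.30428269]
[(150, np.float64(130.0)), (200, np.float64(146.0)), (250, np.float64(161.0))]
```

View pics/end.png

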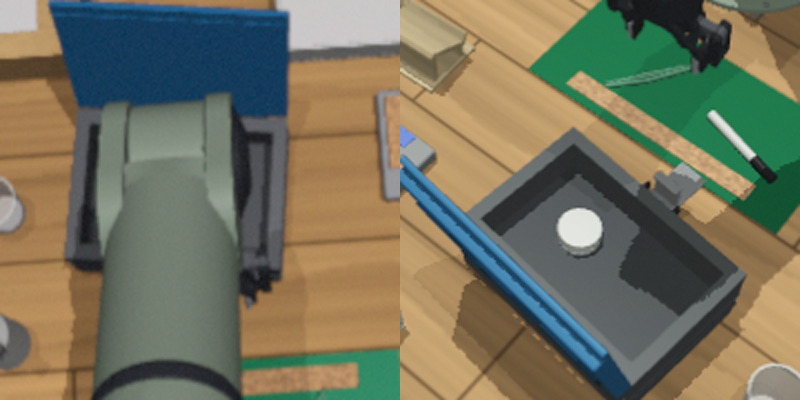

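The jar stands in the box (580,232 right view), its top near 79 mm, which fits 18 + 62 mm. The lid is still on its stop, the lever is up and the gripper is clear.

```bash
python3 -c "
from workcell import bot
print(bot.job_done())"
```

```text
the job is handed in; nothing more can be done
None
```

I handed the job in at 23 s of the 67 s (no verdict came back): lever tripped and back up, lid open on its stop at about 1.86 rad, jar set upright and released on the floor beside the pack's place; the pack never showed (interior read 56 mm throughout), but the jar touched down where an 18 mm floor should be.

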